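# Shut and latch the guard gate of a test bay, then switch it on

### The arm

A 6-joint arm with a two-finger parallel gripper is mounted at the origin on the work surface. World frame = base frame: x ahead of the robot, y to its left, z up, the work surface at z = 0. Lengths are in m, angles in rad, forces in N, time in s.
With the tool pointing down it reaches from about 0.35 to 0.975 m from the base axis. Payload 4.9 kg.
Tool frame: the origin (TCP) lies midway between the tips of the shut fingers; the grasp point (between the pads) lies 19 mm behind it; z points along the fingers, y is the line along which they close (so a half turn about z gives the same grasp; the last joint's range is limited). The gripper opens to 85 mm and grips with 20 to 120 N. Pads are 22 mm wide; open, the fingers measure 114 mm over their backs; the gripper's body (76 mm by 85 mm) begins 54 mm behind the grasp point. The pads swing forward as they close: fully open they stand 13 mm farther back than shut.
Start: joints at [-1.457, 0.053, 1.613, -0, 1.476, -0.119], TCP at [0.144, -0.608, 0.231] pointing down, gripper open.
Joint ranges: [-3.01, 3.01], [-1.01, 2.22], [0.06, 2.58], [-1.02, 4.17], [0.09, 2.62], [-3.14, 3.14]. Speed limits (rad/s): [2.57, 2.57, 3.14, 3.14, 3.14, 3.14].

### API

Orientations are given as a unit quaternion [w, x, y, z].
In Python, from plant import manip gives the robot as it stands.
- The arm moves only by the tool shift_gripper, called after "Call:" as name(argument=value, ...), one argument or row to a line, values as JSON. Schema: {"type":"object","properties":{"motion":{"type":"array","items":{"type":"array","items":{"type":"number"},"minItems":7,"maxItems":7},"minItems":1,"maxItems":5},"only":{"type":"string"},"quiet":{"type":"boolean"},"lines":{"type":"string"}},"required":["motion"],"additionalProperties":false}. motion is a list of rows, 1 to 5 of them, each of 7 numbers: the opening from 0.0 (shut) to 1.0 (fully open), then dx, dy, dz in m, then a rotation vector rx, ry, rz in rad; each row shifts and turns the commanded pose from where the row before left it, along the tool's axes as they then stand; what a row does not reach is not made up. A row lasts 1/8 s, in which the tool goes at most 0.0625 m and 0.188 rad, less where a joint would pass 70% of its speed; a pose out of reach is approached as far as the arm can. The fingers move at their own pace and stop on an object; the grip force is fixed at half the most. Time passes only in rows, so rows that do not move let the fingers close. The tool returns the time, the measured TCP pose, the force, the opening and the grip force at its end. only (a regular expression) keeps the lines of the reply that match it, lines (a string "A,B") keeps lines A to B, and quiet returns only ok. Input that does not fit is refused with a message, and nothing moves.
- manip.state(): the state, without advancing time (a new reading comes with each control period).
- manip.grab_frame(name): name is "scene" or "top"; returns the picture (480x640x3 uint8, red, green, blue); there is no depth.
- manip.camera_params(name): a dict with "intrinsics" (3x3 intrinsics, pixels), "k1" (the pictures are not rectified: a ray, as slopes to the right and down, at radius r is drawn at 1 + k1 r^2 times it, then the intrinsics apply), "xyz" and "orientation" of the camera in the world. Camera axes: x right, y down, z forward; pixel columns grow to the right and rows downward; lengths in m; the calibration is good to about 2 mm. A picture is of the moment at which its call begins. camera_params takes no time and is no camera call.
- manip.job_done(): hands the job in; it is judged then, once.
The state is a dict: "time": time; "joint_pos": joint angles; "joint_vel": joint speeds; "joint_efforts": joint torques, N m; "tool_pos": TCP position; "tool_rot": TCP orientation; "contact_force": force on the tool from outside, world axes, zero at the start; "ft_torque": the same for the moment, N m; "gripper_width": opening from 0.0 (shut) to 1.0 (fully open); "grasp_force": force on a finger pad.
Only numpy, scipy, OpenCV 4.12 (cv2) and the standard library are available. Lean on these libraries where they do the work, as an engineer would, in place of code of your own. Each camera call takes 0.05 s, during which the arm holds its last target. There are 200 camera calls.

### The job

The guard gate of the test bay stands open, held off by the upright stay post. Lift the gravity latch bar by its stub handle over the stay post, swing the gate fully shut, and let the bar drop down behind the lip of the catch so that the gate is latched; only then throw the lever on the isolator box all the way over to its other side. Leave the bottle, beaker, jar and display block standing where they are.

Things in the scene. Friction and masses are not known exactly. Their poses are not given: they have to be found in the camera images.
- bay: Test bay fixed to the bench: grey base plate 320 (x) x 250 (y) x 12 mm, aluminium posts, clear side, back and roof panels, a steel vessel inside. Origin: on the bench, in the middle plane of the shut gate, midway across the opening. -x points out of the opening, roughly to the robot; +y to the hinge side. Posts and panels: x -7 to 150, y -104 to 104, z up to 215 mm.
- roof_edge (a point): Middle of the lower front edge of the bay's roof rail (aluminium, along y, 208 mm long, z 215 to 237 mm), 44 mm out from the shut gate's middle plane. It overhangs the shut gate's latch bar and the root of the stub, so an upright gripper does not fit over the stub there: lean the tool 25 to 45 degrees, its body away from the bay. Axes as the bay's.
- gate_hinge (a point): Point on the gate's vertical hinge axis, 125 mm above the bench, at x 0, y 85 mm of the bay. Axes as the bay's. The gate is an aluminium frame with a clear pane, 12 mm thick, z 27 to 193 mm, reaching 164 mm from the hinge.
- gate (a joint): Gate angle a, rad: 0 = fully shut (a stop), grows as it opens outward, clockwise from above, to 1.4; starts at 0.95 to 1.25. Stays where it is left (friction 0.06 N m). From the hinge the gate runs along (-sin a, -cos a) in the bay's x, y; its outer face looks along (-cos a, sin a).
- bar (a joint): Angle of the latch bar, rad: 0 = down and level (on a stop), grows as its free end is lifted, up to 0.6; falls back by its own weight (about 2 to 3 N to lift at the stub). To pass over the stay post or the lip of the catch it needs at least 0.17 rad; 0.25 rad is safe and raises the stub 22 mm.
- bar_pivot (a point): Pivot of the latch bar: 30 mm from the hinge axis along the gate, 12 mm out from the gate's middle plane, 125 mm above the bench. Bar: flat steel 193 x 24 (high) x 8 mm on the gate's outer face (8 to 16 mm out from its middle plane), from 12 to 205 mm from the hinge axis, so past the gate's free edge. It turns about a level line square to the gate. Site axes: -x outward, -y along the gate.
- bar_grip (a point): Grip point on the bar's stub handle: a round dark rod, 16 mm diameter, standing 66 mm square out of the bar, 90 mm from the pivot (120 mm from the hinge axis). The point is on its axis, 50 mm out from the bar's outer face (66 mm from the gate's middle plane), 125 mm above the bench with the bar down. Axes: -x along the stub outward, -y along the bar to its free end.
- catch_mouth (a point): Catch on the post across from the hinge: a steel J open at the top, for the bar's free end. The point is the middle of its mouth, level with the top of its lip, 137 mm above the bench. The lip, 6 mm thick, 22 mm wide, 7 to 13 mm out from the point, is as high as the lowered bar's top edge: the bar stops against it unless lifted over. Behind it the gate has about 0.03 rad of play.
- stay_top (a point): Top of the stay post: upright round steel post, 14 mm diameter, on the bay's base plate in front of the opening, 137 mm above the bench (as high as the lowered bar's top edge), 188 mm from the hinge axis, under the sweep of the bar's free end. It stops the lowered bar from swinging shut at about 0.79 rad; the gate starts open beyond it.
- isolator: Isolator box, fixed to the bench, to the right of the bay: white box 130 (x) x 100 (y) x 70 mm with a lever on top. Origin: centre of its underside; its front (-x) looks roughly to the robot.
- lever_tip (a point): Centre of the black ball (26 mm diameter) on the lever: steel rod, 10 mm diameter, 100 mm from pivot to ball centre. The pivot axis is parallel to the isolator's y, above its origin, 92 mm above the bench. At the start it leans 0.5 rad from vertical to the isolator's -x (ball 48 mm to -x, 180 mm above the bench).
- lever (a joint): Angle of the lever in rad: 0 = leaning to the isolator's -x (off, start), 1.0 = leaning as far to its +x (on, a stop). Stays where it is left; about 1 N at the ball moves it.
- reagent: Loose amber reagent bottle, 64 mm diameter, 150 mm tall, at the left (it and the jar may swap places); origin at the centre of its underside.
- beaker: Loose glass beaker, 68 mm diameter, 85 mm tall, between the bay and the isolator, farther back; origin at the centre of its underside.
- jar: Loose white jar with black lid, 72 mm diameter, 85 mm tall, at the left; origin at the centre of its underside.
- display: Loose white display block 30 x 85 x 60 mm, standing at the left; origin at the centre of its underside.

How it is judged:
By the outcome, as a careful person would: the job done as asked, in the order asked, and still so for the second after the job is handed in, with the robot touching nothing.
It also fails if it takes over 54 s, if anything falls off the work surface, if the arm or the gripper's body presses on something with over 40 N, if the wrist force passes 120 N, or if a joint passes its speed limit or range.

## Working session

There is one attempt and no reset: what is moved stays moved. The work goes in short steps, Python scripts to look and compute and a tool call to move; the robot and the scene stay as the last step left them, time stands still between calls to the robot, and variables do not carry over. Pictures are saved under pics/ and viewed, at most 12 in all, crops included, and the job is handed in when it is done.

```bash
ls; mkdir -p pics; python3 - <<'E'
from plant import manip
import cv2
for n in("scene","top"):
    im=manip.grab_frame(n); cv2.imwrite(f"pics/{n}0.png",im[:,:,::-1]); print(n,manip.camera_params(n))
print(manip.state())
E
```

```text
pics
plant.py
scene {'intrinsics': array([[579.30712366,   0.        , 319.07939935],
       [  0.        , 579.30712366, 223.66900252],
       [  0.        ,   0.        ,   1.        ]]), 'k1': 0.060311698454473865, 'xyz': array([1.21983748, 0.92061223, 0.99615708]), 'orientation': array([-0.14186142,  0.29938293,  0.84791609, -0.4138641 ])}
top {'intrinsics': array([[565.50150101,   0.        , 333.38473188],
       [  0.        , 565.50150101, 253.13617143],
       [  0.        ,   0.        ,   1.        ]]), 'k1': 0.03182829534595084, 'xyz': array([0.29268449, 0.08769583, 1.44482475]), 'orientation': array([ 0.06935717, -0.67500366,  0.73069422, -0.07513716])}
{'time': 0.1, 'joint_pos': array([-1.45701667e+00,  5.32872762e-02,  1.61416539e+00, -2.58109055e-05,
        1.47600008e+00, -1.19007284e-01]), 'joint_vel': array([ 8.12883188e-05, -5.80441855e-04, -3.17229178e-03, -6.37959563e-04,
       -1.83179277e-03, -1.56950578e-03]), 'joint_efforts': array([ 1.20213004e-03, -3.94906783e+01, -3.71360421e+01, -8.82048653e-05,
        3.94303279e-03,  3.35030297e-07]), 'tool_pos': array([ 0.14410536, -0.60757631,  0.23018297]), 'tool_rot': array([-9.30076041e-04,  9.93233351e-01,  1.16132019e-01, -1.04153626e-05]), 'contact_force': array([-0.83980032,  0.47830506, -0.21279999]), 'ft_torque': array([2.71460860e-02, 1.69976577e-06, 1.69669228e-02]), 'grasp_force': 0.0, 'gripper_width': 1.003754821508521}
```

View pics/scene0.png

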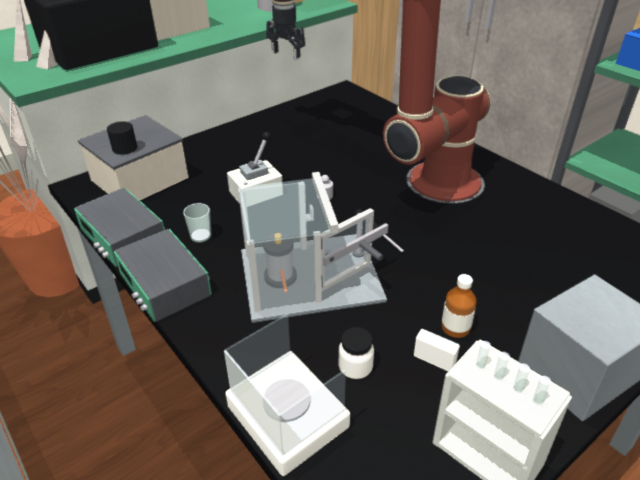

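View pics/top0.png

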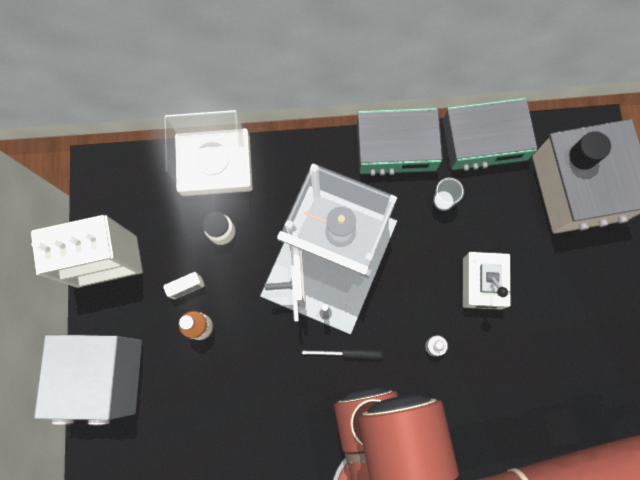

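The top view shows the roof rail from (280,236) to (368,268) and base plate corners near (262,296), (352,331) and (396,218). The stub is at about (266..290,285), the stay post at (326,312) and the lever ball at (503,292). A loose tool at (340,353) and a small bottle at (437,346) are extra. I'll zoom in to get precise pixels.

```bash
python3 - <<'E'
import cv2
a=cv2.imread("pics/top0.png")[160:340,250:410]
cv2.imwrite("pics/topc.png",cv2.resize(a,None,fx=3.3,fy=3.3,interpolation=cv2.INTER_CUBIC))
a=cv2.imread("pics/scene0.png")[120:320,220:420]
cv2.imwrite("pics/scenec.png",cv2.resize(a,None,fx=3,fy=3,interpolation=cv2.INTER_CUBIC))
E
```

```text
(no output)
```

View pics/topc.png

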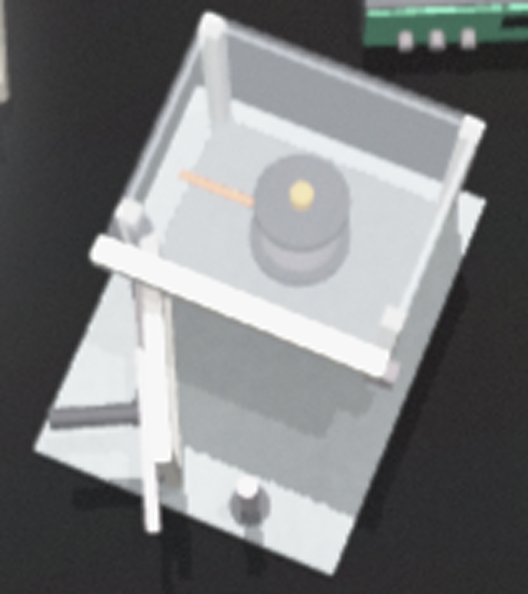

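View pics/scenec.png

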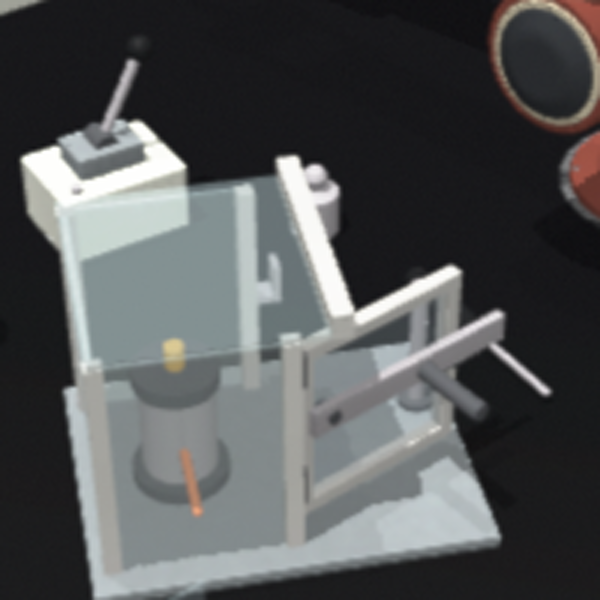

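Zoomed, top view: plate corners (260.9,296.4), (351.2,334.2), (397,221.2), (310.6,186.7). Stub runs from tip (265.8,286.1) to root (291.5,284.8), stay top at (324.8,307.6), bar end at (296.1,320.6). Scene view: stub tip (381.3,256), stay top (359.3,210.7), ball (266.3,135.3), catch about (311,213).

```bash
cat >h.py <<'E'
import numpy as np,cv2
from plant import manip
from scipy.spatial.transform import Rotation as R
Q=lambda q:R.from_quat(np.array(q)[[1,2,3,0]])
def ray(n,p):
    c=manip.camera_params(n);K=c["intrinsics"]
    d=(np.array(p,float)-K[:2,2])/K[0,0]; u=d.copy()
    for _ in range(10): u=d/(1+c["k1"]*(u@u))
    return np.array(c["xyz"]),Q(c["orientation"]).apply([*u,1.])
def onz(n,p,z):
    o,d=ray(n,p); return o+d*(z-o[2])/d[2]
def proj(n,X):
    c=manip.camera_params(n); v=Q(c["orientation"]).inv().apply(np.array(X)-c["xyz"]); u=v[:2]/v[2]
    return c["intrinsics"][:2,2]+c["intrinsics"][0,0]*u*(1+c["k1"]*(u@u))
def tri(a,b):
    (o,d),(p,e)=ray("top",a),ray("scene",b)
    s=np.linalg.lstsq(np.c_[d,-e],p-o,rcond=None)[0]
    return (o+s[0]*d+p+s[1]*e)/2,np.linalg.norm(o+s[0]*d-p-s[1]*e)
E
python3 - <<'E'
from h import *
np.set_printoptions(precision=4,suppress=True)
C=lambda x,y:(x/3.3+250,y/3.3+160)
P=[onz("top",p,.012) for p in [(260.9,296.4),(351.2,334.2),(397,221.2),(310.6,186.7)]]
print("plate",*P,[np.linalg.norm(P[i]-P[(i+1)%4]) for i in range(4)])
rl=onz("top",C(93,254),.237);rr=onz("top",C(383,376),.237);print("rail front top",rl,rr,np.linalg.norm(rl-rr))
bl=onz("top",C(203,15),.215);br=onz("top",C(484,122),.215);print("back corners",bl,br,np.linalg.norm(bl-br))
print("yaws",[np.degrees(np.arctan2(*(-(v)[:2]*[1,-1]))) for v in (P[0]-P[1],P[3]-P[2],rl-rr,bl-br)],np.degrees(np.arctan2(*(P[2]-P[1])[1::-1])))
print("stub tip",tri((265.8,286.1),(381.3,256)),onz("top",(265.8,286.1),.125),"root",onz("top",(291.5,284.8),.125))
print("stay",tri((324.8,307.6),(359.3,210.7)),onz("top",(324.8,307.6),.137))
print("barend",tri((296.1,320.6),(387.7,226)))
print("ball",tri((503,292),(266.3,135.3)),onz("top",(503,292),.18))
im=cv2.imread("pics/top0.png");m=cv2.inRange(im,(150,150,150),(255,255,255));s=np.zeros_like(m);s[240:325,455:520]=m[240:325,455:520]
c=max(cv2.findContours(s,0,2)[0],key=cv2.contourArea);b=cv2.boxPoints(cv2.minAreaRect(c));print(b);B=[onz("top",p,.07) for p in b];print("iso",B,np.mean(B,0))
E
```

```text
plate [0.4919 0.2569 0.012 ] [0.3786 0.0359 0.012 ] [ 0.6614 -0.1087  0.012 ] [0.7736 0.11   0.012 ] [np.float64(0.24832606151372608), np.float64(0.31756707351026897), np.float64(0.2458078223593357), np.float64(0.31763397682484606)]
rail front top [0.5885 0.1856 0.237 ] [0.4914 0.0009 0.237 ] 0.20870668975294956
back corners [0.7583 0.101  0.215 ] [ 0.6657 -0.0859  0.215 ] 0.20854354346076326
yaws [np.float64(-27.140279194455275), np.float64(-27.154135159047794), np.float64(-27.73615381040458), np.float64(-26.368066856764123)] -27.08285192654146
stub tip (array([0.4981, 0.232 , 0.1268]), np.float64(0.0037686113817821678)) [0.4996 0.2308 0.125 ] root [0.4979 0.1703 0.125 ]
stay (array([0.4373, 0.0945, 0.1458]), np.float64(0.0043324035804131866)) [0.4368 0.0961 0.137 ]
barend (array([0.4123, 0.1653, 0.1295]), np.float64(0.001528776971801384))
ball (array([ 0.4359, -0.3062,  0.1797]), np.float64(0.0006112760230307572)) [ 0.4357 -0.3058  0.18  ]
[[468. 252.]
 [509. 252.]
 [509. 306.]
 [468. 306.]]
iso [array([ 0.5539, -0.268 ,  0.07  ]), array([ 0.5459, -0.3688,  0.07  ]), array([ 0.413 , -0.3497,  0.07  ]), array([ 0.4207, -0.2508,  0.07  ])] [ 0.4834 -0.3093  0.07  ]
```

```bash
cat >>h.py <<'E'
np.set_printoptions(precision=4,suppress=True)
yaw=np.radians(-27.1);ex=np.array([np.cos(yaw),np.sin(yaw),0]);ey=np.array([-ex[1],ex[0],0]);O=np.array([.579,.0745,0]);H=O+.085*ey;Z=np.array([0,0,1.])
def gp(a,th,lift=0,back=0):
    d=-np.sin(a)*ex-np.cos(a)*ey;o=-np.cos(a)*ex+np.sin(a)*ey
    G=H+(.03+.09*np.cos(lift))*d+.066*o+Z*(.125+.09*np.sin(lift))
    z=-np.cos(th)*Z-np.sin(th)*o;y=-d;x=np.cross(y,z)
    return G+(.019-back)*z,np.c_[x,y,z]
def to(p,M=None):
    s=manip.state();T=Q(s["tool_rot"]).as_matrix()
    print("shift(cur axes)",T.T@(p-s["tool_pos"]))
    if M is not None: print("rotvec",R.from_matrix(T.T@M).as_rotvec(),"shift(new axes)",M.T@(p-s["tool_pos"]))
E
python3 - <<'E'
from h import *
p,M=gp(1.1,np.radians(35),0,.11);print(p);print(M)
to(np.array([.42,-.25,.42]));to(p,M)
to(p-M[:,2]*.0+np.array([0,0,.1]),M)
E
```

```text
[0.498  0.2686 0.1995]
[[ 0.0018  1.     -0.0013]
 [ 0.8192 -0.0022 -0.5736]
 [-0.5736  0.     -0.8192]]
shift(cur axes) [ 0.351  -0.2846 -0.1892]
shift(cur axes) [ 0.5465 -0.7709  0.0322]
rotvec [-0.4086 -0.5176 -1.2911] shift(new axes) [ 0.7359  0.352  -0.4779]
shift(cur axes) [ 0.5465 -0.7711 -0.0678]
rotvec [-0.4086 -0.5176 -1.2911] shift(new axes) [ 0.6786  0.352  -0.5598]
```

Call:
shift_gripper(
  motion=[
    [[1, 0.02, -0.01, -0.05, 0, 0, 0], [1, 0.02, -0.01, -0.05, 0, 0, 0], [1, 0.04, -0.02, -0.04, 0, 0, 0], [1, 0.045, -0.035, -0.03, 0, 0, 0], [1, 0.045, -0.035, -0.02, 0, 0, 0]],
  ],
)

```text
refused: motion[0]: the value is too short (schema: minItems 7). Nothing was moved.
```

Wrong form. The message asks for a list of rows, each a list of 7 numbers, so I'll send the same numbers that way.

Call:
shift_gripper(
  motion=[
    [1, 0.02, -0.01, -0.05, 0, 0, 0],
    [1, 0.02, -0.01, -0.05, 0, 0, 0],
    [1, 0.04, -0.02, -0.04, 0, 0, 0],
    [1, 0.045, -0.035, -0.03, 0, 0, 0],
    [1, 0.045, -0.035, -0.02, 0, 0, 0],
  ],
)

```text
time: 0.72
tool_pos: [0.284, -0.4621, 0.4218]
tool_rot: [0.001, 0.993, 0.116, 0.0]
contact_force: [0.5, -0.7, 1.0]
gripper_width: 0.995
grasp_force: 0.0
```

Call:
shift_gripper(
  motion=[
    [1, 0.045, -0.035, 0, 0, 0, 0],
    [1, 0.045, -0.035, 0, 0, 0, 0],
    [1, 0.045, -0.035, 0, 0, 0, 0],
    [1, 0.045, -0.035, 0, 0, 0, 0],
    [1, 0, -0.05, 0, 0, 0, 0],
  ],
)

```text
time: 1.35
tool_pos: [0.4158, -0.2349, 0.4186]
tool_rot: [-0.001, 0.993, 0.117, -0.001]
contact_force: [0.0, -0.6, 0.2]
gripper_width: 1.0
grasp_force: 0.0
```

```bash
python3 - <<'E'
from h import *
p,M=gp(1.1,np.radians(35),0,.11);to(p+np.array([0,0,.18]),M)
E
```

```text
shift(cur axes) [ 0.1974 -0.4704  0.0401]
rotvec [-0.41   -0.5171 -1.288 ] shift(new axes) [ 0.435   0.0811 -0.2569]
```

Call:
shift_gripper(
  motion=[
    [1, 0.015, -0.05, 0, 0, 0, 0],
    [1, 0.02, -0.05, 0, 0, 0, 0],
    [1, 0.02, -0.05, 0, 0, 0, 0],
    [1, 0.02, -0.05, 0, 0, 0, 0],
    [1, 0.02, -0.05, 0, 0, 0, 0],
  ],
)

```text
time: 1.98
tool_pos: [0.449, 0.0301, 0.42]
tool_rot: [0.0, 0.993, 0.116, -0.0]
contact_force: [1.3, 0.4, -0.1]
gripper_width: 1.003
grasp_force: 0.0
```

Call:
shift_gripper(
  motion=[
    [1, 0.025, -0.055, 0, 0, 0, 0],
    [1, 0.025, -0.055, 0, 0, 0, 0],
    [1, 0.025, -0.055, 0, 0, 0, 0],
    [1, 0.02, -0.05, 0, -0.05, -0.06, -0.15],
    [1, 0, 0, 0, -0.05, -0.06, -0.15],
  ],
)

```text
time: 2.6
tool_pos: [0.4917, 0.2624, 0.4188]
tool_rot: [0.057, 0.96, 0.267, -0.056]
contact_force: [-1.3, -0.8, 0.3]
gripper_width: 1.0
grasp_force: 0.0
```

Call:
shift_gripper(
  motion=[
    [1, 0, 0, 0, -0.05, -0.06, -0.15],
    [1, 0, 0, 0, -0.05, -0.06, -0.15],
    [1, 0, 0, 0, -0.05, -0.06, -0.15],
    [1, 0, 0, 0, -0.05, -0.06, -0.15],
    [1, 0, 0, 0, -0.05, -0.06, -0.15],
  ],
)

```text
time: 3.22
tool_pos: [0.4921, 0.2596, 0.4196]
tool_rot: [0.187, 0.765, 0.59, -0.179]
contact_force: [0.3, 0.4, 0.1]
gripper_width: 1.001
grasp_force: 0.0
```

```bash
python3 - <<'E'
from h import *
p,M=gp(1.1,np.radians(35),0,.11);to(p,M);print(manip.state()["joint_pos"])
E
```

```text
shift(cur axes) [ 0.1179 -0.0131  0.1857]
rotvec [-0.0619 -0.0824 -0.2386] shift(new axes) [0.1337 0.0058 0.1751]
[ 0.5512  0.0544  1.3642 -0.4555  2.0187  0.6699]
```

Call:
shift_gripper(
  motion=[
    [1, 0, 0, 0, -0.031, -0.041, -0.119],
    [1, 0, 0, 0, -0.031, -0.041, -0.119],
    [1, 0.033, 0.0015, 0.044, 0, 0, 0],
    [1, 0.033, 0.0015, 0.044, 0, 0, 0],
    [1, 0.033, 0.0015, 0.044, 0, 0, 0],
  ],
)

```text
time: 3.85
tool_pos: [0.4968, 0.2653, 0.2533]
tool_rot: [0.212, 0.677, 0.672, -0.211]
contact_force: [0.7, 0.5, -0.9]
gripper_width: 1.001
grasp_force: 0.0
```

Call:
shift_gripper(
  motion=[
    [1, 0.033, 0.0015, 0.044, 0, 0, 0],
    [1, 0, 0, 0, 0, 0, 0],
  ],
)

```text
time: 4.1
tool_pos: [0.496, 0.2655, 0.1949]
tool_rot: [0.211, 0.676, 0.672, -0.217]
contact_force: [-0.2, 0.4, 0.9]
gripper_width: 1.001
grasp_force: 0.0
```

```bash
python3 - <<'E'
from h import *
p,M=gp(1.1,np.radians(35));to(p,M)
im=manip.grab_frame("top")[:,:,::-1][150:350,190:420];cv2.imwrite("pics/p1.png",cv2.resize(im,None,fx=3,fy=3))
im=manip.grab_frame("scene")[:,:,::-1][100:320,220:460];cv2.imwrite("pics/p2.png",cv2.resize(im,None,fx=2.7,fy=2.7))
E
```

```text
shift(cur axes) [0.0003 0.0029 0.1043]
rotvec [-0.0087  0.0033 -0.0004] shift(new axes) [-0.0001  0.002   0.1044]
```

View pics/p2.png

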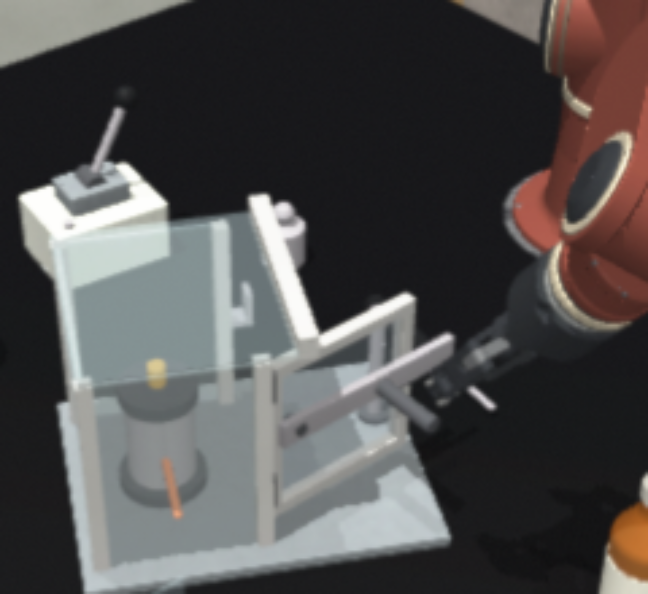

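The gripper hovers above and outside the stub at about (440,385) in the crop. The stub runs from (390,390) to (430,425), and the jaws line up with it. I'll advance along the tool axis.

Call:
shift_gripper(
  motion=[
    [1, 0, 0.002, 0.03, 0, 0, 0],
    [1, 0, 0, 0.03, 0, 0, 0],
    [1, 0, 0, 0.025, 0, 0, 0],
    [1, 0, 0, 0.018, 0, 0, 0],
    [1, 0, 0, 0, 0, 0, 0],
  ],
)

```text
time: 4.82
tool_pos: [0.5011, 0.2082, 0.117]
tool_rot: [0.212, 0.678, 0.671, -0.211]
contact_force: [0.2, -0.1, 0.2]
gripper_width: 1.002
grasp_force: 0.0
```

Call:
shift_gripper(
  motion=[
    [0, 0, 0, 0, 0, 0, 0],
    [0, 0, 0, 0, 0, 0, 0],
    [0, 0, 0, 0, 0, 0, 0],
    [0, 0, 0, 0, 0, 0, 0],
    [0, 0, 0, 0, 0, 0, 0],
  ],
)

```text
time: 5.45
tool_pos: [0.5006, 0.2087, 0.1164]
tool_rot: [0.212, 0.678, 0.672, -0.211]
contact_force: [-1.1, 0.7, 2.7]
gripper_width: 0.167
grasp_force: 58.4
```

```bash
python3 - <<'E'
from h import *
p,M=gp(1.1,np.radians(35));to(p,M)
E
```

```text
shift(cur axes) [ 0.0014 -0.0028  0.0076]
rotvec [-0.0004 -0.003  -0.0063] shift(new axes) [ 0.0014 -0.0028  0.0075]
```

Call:
shift_gripper(
  motion=[
    [0, -0.004, 0, -0.0055, 0, 0, 0],
    [0, -0.004, 0.001, -0.0055, 0, 0, 0],
    [0, -0.004, 0.001, -0.0055, 0, 0, 0],
    [0, -0.004, 0.002, -0.0055, 0, 0, 0],
    [0, 0, 0, 0, 0, 0, 0],
  ],
)

```text
time: 6.08
tool_pos: [0.5042, 0.2082, 0.1444]
tool_rot: [0.212, 0.678, 0.671, -0.211]
contact_force: [-4.6, 1.3, -2.3]
gripper_width: 0.161
grasp_force: 58.4
```

```bash
python3 - <<'E'
from h import *
print(manip.state()["ft_torque"])
im=manip.grab_frame("scene")[:,:,::-1][100:320,220:460];cv2.imwrite("pics/p3.png",cv2.resize(im,None,fx=2.7,fy=2.7))
a0=1.1
p0,M0=gp(1.1,.61,.3);
for D in(.05,.1):
    p,M=gp(1.1-D,.61,.3);print(D,M0.T@(p-p0),R.from_matrix(M0.T@M).as_rotvec())
E
```

```text
[ 0.4872  0.6662 -0.6364]
0.05 [-0.0048 -0.0026  0.0034] [-0.0286  0.     -0.041 ]
0.1 [-0.0097 -0.0049  0.0068] [-0.0573  0.     -0.082 ]
```

View pics/p3.png

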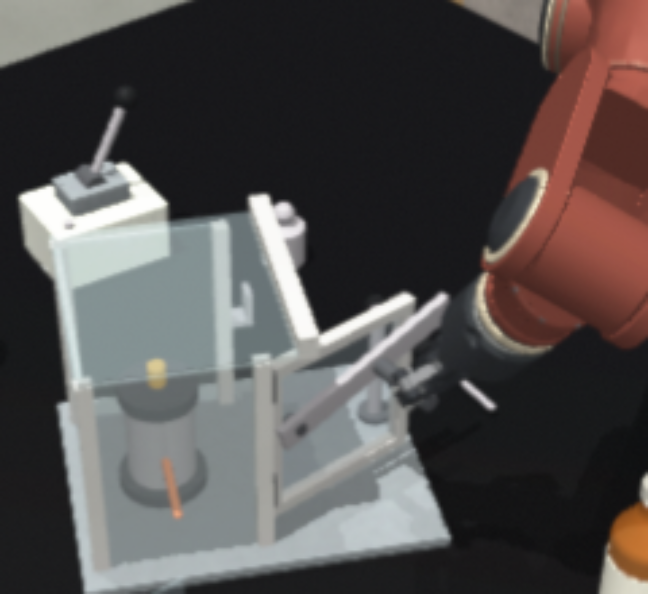

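The bar is clearly lifted: its free end at (445,300) is well above the stay top (375,300). The jaws hold the stub at (405,380). Now I'll swing the gate.

Call:
shift_gripper(
  motion=[
    [0, -0.0048, -0.0026, 0.0034, -0.0286, 0, -0.041],
    [0, -0.0096, -0.0051, 0.0067, -0.0573, 0, -0.082],
    [0, -0.0096, -0.0051, 0.0067, -0.0573, 0, -0.082],
    [0, -0.0096, -0.0051, 0.0067, -0.0573, 0, -0.082],
    [0, 0, 0, 0, 0, 0, 0],
  ],
)

```text
time: 6.75
tool_pos: [0.4914, 0.1647, 0.1441]
tool_rot: [0.247, 0.551, 0.779, -0.171]
contact_force: [-3.2, 0.2, -1.3]
gripper_width: 0.158
grasp_force: 59.7
```

```bash
python3 - <<'E'
from h import *
s=manip.state();print(s["ft_torque"],s["joint_pos"])
p,M=gp(.75,np.radians(35),.3);to(p,M)
E
```

```text
[ 0.3033  0.5633 -0.4195] [ 0.4868 -0.026   1.9319 -0.6166  1.3743  0.3146]
shift(cur axes) [ 0.0033 -0.0023  0.0076]
rotvec [ 0.0005 -0.0012 -0.0085] shift(new axes) [ 0.0033 -0.0022  0.0076]
```

Call:
shift_gripper(
  motion=[
    [0, -0.0096, -0.0051, 0.0067, -0.0573, 0, -0.082],
    [0, -0.0096, -0.0051, 0.0067, -0.0573, 0, -0.082],
    [0, -0.0096, -0.0051, 0.0067, -0.0573, 0, -0.082],
    [0, -0.0096, -0.0051, 0.0067, -0.0573, 0, -0.082],
    [0, 0, 0, 0, 0, 0, 0],
  ],
)

```text
time: 7.38
tool_pos: [0.4961, 0.1137, 0.144]
tool_rot: [0.276, 0.386, 0.872, -0.12]
contact_force: [-3.5, -2.1, -0.7]
gripper_width: 0.161
grasp_force: 60.0
```

```bash
python3 - <<'E'
from h import *
s=manip.state();print(s["ft_torque"],s["joint_pos"])
p,M=gp(.35,np.radians(35),.3);to(p,M)
im=manip.grab_frame("scene")[:,:,::-1][100:320,220:460];cv2.imwrite("pics/p4.png",cv2.resize(im,None,fx=2.7,fy=2.7))
E
```

```text
[ 0.0395  0.5638 -0.469 ] [ 0.3738 -0.2515  2.1339 -0.6419  1.1046 -0.112 ]
shift(cur axes) [ 0.0038 -0.002   0.007 ]
rotvec [-0.0014  0.0005 -0.0101] shift(new axes) [ 0.0038 -0.002   0.007 ]
```

View pics/p4.png

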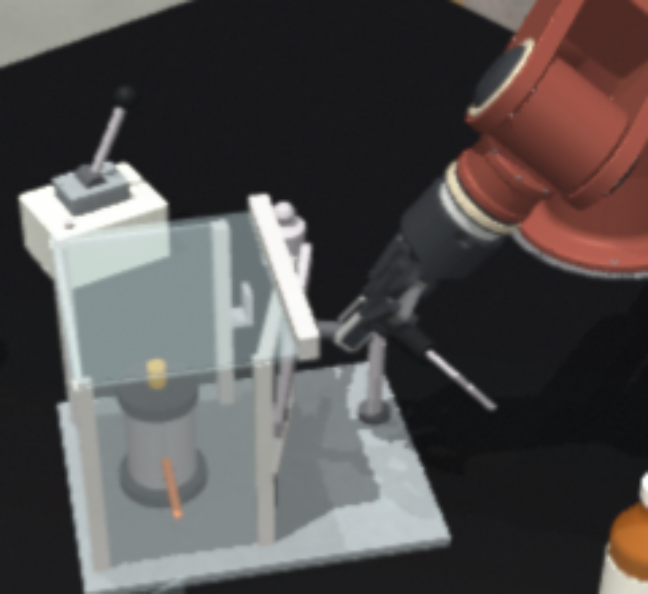

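The gate has passed the stay, which stands free at (375,380), and the stub is still held at (345,330). I'll keep closing.

Call:
shift_gripper(
  motion=[
    [0, -0.0096, -0.0051, 0.0067, -0.0573, 0, -0.082],
    [0, -0.0096, -0.0051, 0.0067, -0.0573, 0, -0.082],
    [0, -0.0096, -0.0051, 0.0067, -0.0573, 0, -0.082],
    [0, 0, 0, 0, 0, 0, 0],
  ],
)

```text
time: 7.92
tool_pos: [0.5125, 0.0789, 0.144]
tool_rot: [0.291, 0.251, 0.92, -0.078]
contact_force: [-3.8, -3.2, 0.4]
gripper_width: 0.164
grasp_force: 60.4
```

Call:
shift_gripper(
  motion=[
    [0, -0.0048, -0.0026, 0.0034, -0.0286, 0, -0.041],
    [0, 0, 0, 0, 0, 0, 0],
  ],
)

```text
time: 8.18
tool_pos: [0.5159, 0.074, 0.1436]
tool_rot: [0.292, 0.228, 0.926, -0.071]
contact_force: [-4.4, -4.9, 0.8]
gripper_width: 0.16
grasp_force: 60.4
```

```bash
python3 - <<'E'
from h import *
s=manip.state();print(s["ft_torque"],s["joint_pos"])
p,M=gp(.0,np.radians(35),.3);to(p,M)
E
```

```text
[-0.5331  0.6523 -0.8607] [ 0.1915 -0.3994  2.2464 -0.4924  0.8556 -0.6538]
shift(cur axes) [ 0.0036 -0.0017  0.0067]
rotvec [-0.0038  0.0004 -0.0076] shift(new axes) [ 0.0036 -0.0017  0.0067]
```

Call:
shift_gripper(
  motion=[
    [0, -0.0029, -0.0015, 0.002, -0.017, 0, -0.025],
    [0, 0, 0, 0, 0, 0, 0],
  ],
)

```text
time: 8.43
tool_pos: [0.5161, 0.0729, 0.1411]
tool_rot: [0.29, 0.215, 0.93, -0.065]
contact_force: [-13.7, 3.6, 2.1]
gripper_width: 0.16
grasp_force: 62.3
```

Call:
shift_gripper(
  motion=[
    [0, -0.0029, -0.0015, 0.002, 0, 0, 0],
    [0, 0, 0, 0, 0, 0, 0],
  ],
)

```text
time: 8.68
tool_pos: [0.5189, 0.0705, 0.1404]
tool_rot: [0.291, 0.213, 0.931, -0.065]
contact_force: [-6.4, 4.9, -6.6]
gripper_width: 0.154
grasp_force: 58.0
```

```bash
python3 - <<'E'
from h import *
s=manip.state();print(s["ft_torque"],s["contact_force"]@ex,s["contact_force"]@ey)
p,M=gp(.0,np.radians(35),.3);to(p,M)
E
```

```text
[0.5617 1.3302 0.3016] -7.993287475673565 1.4698150852784218
shift(cur axes) [0.0053 0.     0.0016]
rotvec [ 0.0155 -0.0057  0.0191] shift(new axes) [ 0.0053 -0.      0.0016]
```

```bash
python3 - <<'E'
from h import *
im=manip.grab_frame("scene")[:,:,::-1][150:300,270:400];cv2.imwrite("pics/p5.png",cv2.resize(im,None,fx=4,fy=4,interpolation=2))
E
```

```text
(no output)
```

View pics/p5.png

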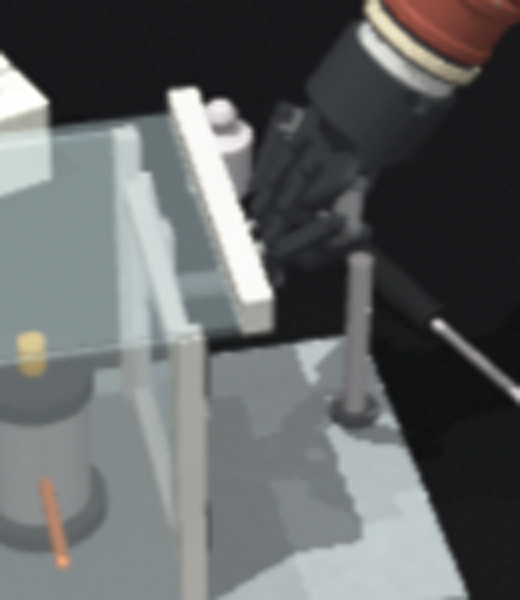

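The gate frame lies in the plane of the opening: its top edge runs (140,180)–(190,330) against the latch post. The bar end shows raised at (165,230) and nothing fouls the rail. I'll lower the bar while keeping it pressed in.

Call:
shift_gripper(
  motion=[
    [0, 0.003, -0.001, 0.005, 0, 0, 0],
    [0, 0.003, -0.001, 0.005, 0, 0, 0],
    [0, 0.003, -0.001, 0.005, 0, 0, 0],
    [0, 0.003, -0.001, 0.005, 0, 0, 0],
    [0, 0, 0, 0, 0, 0, 0],
  ],
)

```text
time: 9.35
tool_pos: [0.5178, 0.0686, 0.12]
tool_rot: [0.289, 0.216, 0.931, -0.063]
contact_force: [-46.2, 19.5, 28.1]
gripper_width: 0.159
grasp_force: 66.1
```

```bash
python3 - <<'E'
from h import *
s=manip.state();print(s["ft_torque"],s["contact_force"]@ex,s["contact_force"]@ey)
p,M=gp(.0,np.radians(35));to(p,M)
E
```

```text
[ 1.9393  4.0849 -0.8737] -49.979968154862014 -3.684822427770848
shift(cur axes) [ 0.0088 -0.0019  0.0068]
rotvec [ 0.0169 -0.0099  0.0122] shift(new axes) [ 0.0088 -0.0018  0.0068]
```

Call:
shift_gripper(
  motion=[
    [0, 0.0025, 0, -0.0018, 0, 0, 0],
    [0, 0, 0, 0, 0, 0, 0],
  ],
)

```text
time: 9.6
tool_pos: [0.5174, 0.0688, 0.1204]
tool_rot: [0.293, 0.214, 0.93, -0.063]
contact_force: [-15.6, 10.4, 8.3]
gripper_width: 0.159
grasp_force: 62.9
```

```bash
python3 - <<'E'
from h import *
s=manip.state();print(s["contact_force"]@ex,s["contact_force"]@ey)
E
```

```text
-18.681291523284166 2.1665577751184815
```

Call:
shift_gripper(
  motion=[
    [0.5, 0, 0, 0, 0, 0, 0],
    [1, 0, 0, 0, 0, 0, 0],
    [1, 0, 0, 0, 0, 0, 0],
    [1, 0, 0, 0, 0, 0, 0],
    [1, 0, 0, 0, 0, 0, 0],
  ],
)

```text
time: 10.22
tool_pos: [0.5178, 0.0658, 0.1198]
tool_rot: [0.294, 0.212, 0.93, -0.066]
contact_force: [0.1, 0.3, -0.1]
gripper_width: 1.002
grasp_force: 0.0
```

Call:
shift_gripper(
  motion=[
    [1, 0, 0, -0.02, 0, 0, 0],
    [1, 0, 0, -0.03, 0, 0, 0],
    [1, 0, 0, -0.04, 0, 0, 0],
    [1, 0, 0, -0.05, 0, 0, 0],
    [1, 0, 0, -0.05, 0, 0, 0],
  ],
)

```text
time: 10.85
tool_pos: [0.4181, 0.1127, 0.2765]
tool_rot: [0.294, 0.213, 0.93, -0.066]
contact_force: [0.5, 0.8, -0.9]
gripper_width: 1.0
grasp_force: 0.0
```

```bash
python3 - <<'E'
from h import *
im=manip.grab_frame("scene")[:,:,::-1][150:300,270:400];a=cv2.resize(im,(390,450),interpolation=2)
im=manip.grab_frame("top")[:,:,::-1][190:340,270:400];b=cv2.resize(im,(390,450),interpolation=2)
cv2.imwrite("pics/p6.png",np.hstack([a,b]))
def bar(r,h): d=-ey;o=-ex; return H+r*d+.012*o+Z*h
for n,(u,v) in(("scene",(270,150)),("top",(270,190))):
    for r in(.12,.205): 
        for l in (0,.17): print(n,r,l,(proj(n,bar(.03+(r-.03)*np.cos(l),.137+(r-.03)*np.sin(l)))-[u,v])*3)
    for l in(0,.17): print(n,"stubtip",l,(proj(n,H-(.03+.09*np.cos(l))*ey-.082*ex+Z*(.125+.09*np.sin(l)))-[u,v])*3)
E
```

```text
scene 0.12 0 [125.0201 219.264 ]
scene 0.12 0.17 [125.0421 205.1868]
scene 0.205 0 [105.6772 158.2614]
scene 0.205 0.17 [105.4433 131.0827]
scene stubtip 0 [209.8026 219.7407]
scene stubtip 0.17 [210.4537 205.8485]
top 0.12 0 [213.1979 201.6029]
top 0.12 0.17 [211.9171 197.1286]
top 0.205 0 [313.6784 242.4941]
top 0.205 0.17 [313.3748 234.5604]
top stubtip 0 [179.0214 285.3218]
top stubtip 0.17 [177.3551 281.7825]
```

View pics/p6.png

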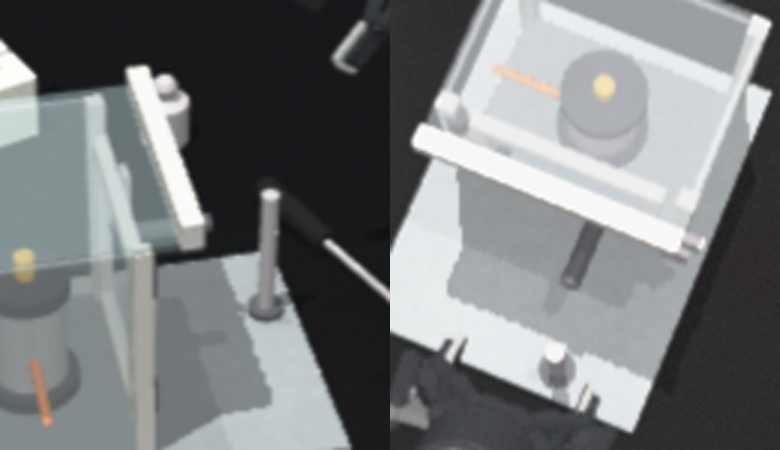

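The stub tip is at about (208,222) in the scene crop and (182,282) in the top crop. That matches the shut, bar-down prediction of (210,220) and (179,285), so the gate is latched. Next is the lever.

```bash
cat >>h.py <<'E'
iy=np.radians(-6);ix=np.array([np.cos(iy),np.sin(iy),0]);iyv=np.array([-ix[1],ix[0],0])
ML=np.c_[np.cross(iyv,-Z),iyv,-Z];PL=np.array([.4358,-.306,.165])-.05*ix
E
python3 - <<'E'
from h import *
to(PL+.2*Z,ML); print(ML)
E
```

```text
shift(cur axes) [-0.171  -0.3883  0.0157]
rotvec [-0.0951  0.6161 -0.3329] shift(new axes) [-0.0098 -0.4164 -0.0824]
[[-0.9945  0.1045 -0.    ]
 [ 0.1045  0.9945 -0.    ]
 [ 0.      0.     -1.    ]]
```

Call:
shift_gripper(
  motion=[
    [0.5, -0.01, 0, -0.02, -0.024, 0.154, -0.083],
    [0, 0, 0, -0.02, -0.024, 0.154, -0.083],
    [0, 0, 0, -0.02, -0.024, 0.154, -0.083],
    [0, 0, 0, -0.02, -0.024, 0.154, -0.083],
    [0, 0, -0.05, 0, 0, 0, 0],
  ],
)

```text
time: 11.58
tool_pos: [0.3962, 0.0706, 0.3543]
tool_rot: [-0.007, 0.052, 0.999, -0.001]
contact_force: [1.1, 0.5, -0.3]
gripper_width: -0.001
grasp_force: 0.0
```

Call:
shift_gripper(
  motion=[
    [0, 0, -0.055, 0, 0, 0, 0],
    [0, 0, -0.055, 0, 0, 0, 0],
    [0, 0, -0.055, 0, 0, 0, 0],
    [0, 0, -0.055, 0, 0, 0, 0],
    [0, 0, -0.055, 0, 0, 0, 0],
  ],
)

```text
time: 12.2
tool_pos: [0.3641, -0.2045, 0.3549]
tool_rot: [-0.005, 0.054, 0.999, -0.002]
contact_force: [0.7, -0.5, 0.6]
gripper_width: -0.003
grasp_force: 0.0
```

Call:
shift_gripper(
  motion=[
    [0, 0, -0.055, 0, 0, 0, 0],
    [0, 0, -0.035, 0, 0, 0, 0],
    [0, 0, 0, 0, 0, 0, 0],
  ],
)

```text
time: 12.58
tool_pos: [0.3542, -0.2937, 0.3544]
tool_rot: [-0.006, 0.056, 0.998, -0.001]
contact_force: [0.0, 0.3, -0.7]
gripper_width: 0.002
grasp_force: 0.0
```

```bash
python3 - <<'E'
from h import *
to(PL,ML);print(manip.state()["joint_pos"])
E
```

```text
shift(cur axes) [-0.0348 -0.003   0.189 ]
rotvec [-0.0022 -0.0125 -0.0072] shift(new axes) [-0.0324 -0.0037  0.1894]
[-0.8481 -0.3862  1.7999 -0.0101  1.7356 -2.3086]
```

Call:
shift_gripper(
  motion=[
    [0, -0.005, -0.001, 0.05, 0, -0.012, 0],
    [0, -0.01, -0.001, 0.05, 0, 0, 0],
    [0, -0.01, -0.001, 0.05, 0, 0, 0],
    [0, -0.008, -0.001, 0.039, 0, 0, 0],
    [0, 0, 0, 0, 0, 0, 0],
  ],
)

```text
time: 13.2
tool_pos: [0.3856, -0.2973, 0.1629]
tool_rot: [-0.002, 0.053, 0.999, 0.001]
contact_force: [-0.4, 1.1, 1.1]
gripper_width: 0.003
grasp_force: 0.0
```

```bash
python3 - <<'E'
from h import *
to(PL,ML)
im=manip.grab_frame("top")[:,:,::-1][220:370,420:550];b=cv2.resize(im,(520,600),interpolation=2)
cv2.imwrite("pics/p7.png",b)
E
```

```text
shift(cur axes) [-0.0008 -0.0034 -0.0021]
rotvec [ 0.0017 -0.0046 -0.0017] shift(new axes) [-0.0008 -0.0034 -0.0021]
```

View pics/p7.png

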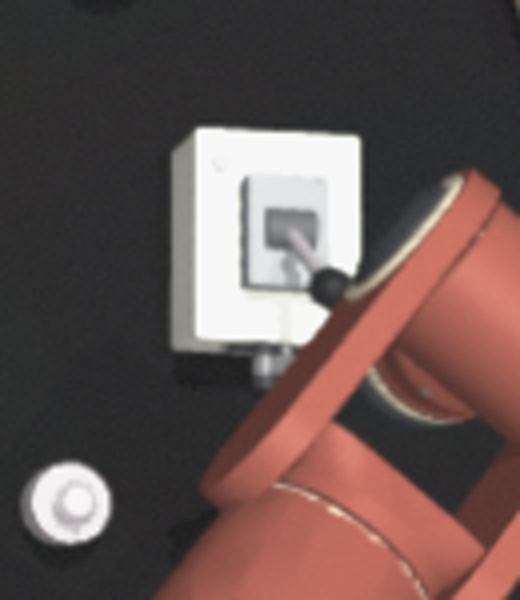

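The lever leans toward the robot with its ball at (328,285) in the crop. The box edges give a yaw of about -7.5°, and the fingers (hidden under the arm) are in front of the ball. Pushing.

Call:
shift_gripper(
  motion=[
    [0, -0.02, -0.004, 0, 0, 0, 0],
    [0, -0.025, -0.001, 0, 0, 0, 0],
    [0, -0.025, -0.001, 0, 0, 0, 0],
    [0, -0.025, -0.001, 0, 0, 0, 0],
    [0, -0.015, 0, 0, 0, 0, 0],
  ],
)

```text
time: 13.88
tool_pos: [0.4974, -0.3196, 0.17]
tool_rot: [0.002, 0.054, 0.999, -0.003]
contact_force: [-0.7, -0.8, -0.4]
gripper_width: -0.002
grasp_force: 0.4
```

Call:
shift_gripper(
  motion=[
    [0, -0.007, 0, 0, 0, 0, 0],
    [0, -0.004, 0, 0, 0, 0, 0],
    [0, 0, 0, 0, 0, 0, 0],
  ],
)

```text
time: 14.25
tool_pos: [0.5066, -0.32, 0.1674]
tool_rot: [0.001, 0.054, 0.999, -0.002]
contact_force: [0.2, -0.8, -0.2]
gripper_width: -0.002
grasp_force: 0.0
```

Call:
shift_gripper(
  motion=[
    [0, -0.003, 0, 0, 0, 0, 0],
    [0, 0, 0, 0, 0, 0, 0],
  ],
)

```text
time: 14.5
tool_pos: [0.5088, -0.3202, 0.167]
tool_rot: [-0.0, 0.054, 0.999, -0.002]
contact_force: [-3.2, 1.2, 1.3]
gripper_width: -0.0
grasp_force: 2.0
```

Call:
shift_gripper(
  motion=[
    [0, -0.003, 0, 0, 0, 0, 0],
    [0, 0, 0, 0, 0, 0, 0],
  ],
)

```text
time: 14.75
tool_pos: [0.5093, -0.3204, 0.1668]
tool_rot: [-0.004, 0.054, 0.999, -0.001]
contact_force: [-14.9, 1.7, 6.0]
gripper_width: -0.003
grasp_force: 7.3
```

Call:
shift_gripper(
  motion=[
    [0, -0.003, 0, 0, 0, 0, 0],
    [0, 0, 0, 0, 0, 0, 0],
  ],
)

```text
time: 15.0
tool_pos: [0.5096, -0.3204, 0.1668]
tool_rot: [-0.008, 0.054, 0.999, -0.001]
contact_force: [-25.3, 3.4, 11.1]
gripper_width: 0.003
grasp_force: 12.4
```

Firm stop reached. I'll back off, lift clear and check everything.

Call:
shift_gripper(
  motion=[
    [0, 0.02, 0, 0, 0, 0, 0],
    [0, 0.04, 0, -0.01, 0, 0, 0],
    [0, 0.05, 0, -0.04, 0, 0, 0],
    [0, 0.01, 0.03, -0.05, 0, 0, 0],
    [0, 0, -0.04, -0.04, 0, 0, 0],
  ],
)

```text
time: 15.62
tool_pos: [0.3966, -0.3155, 0.3089]
tool_rot: [0.003, 0.052, 0.999, -0.003]
contact_force: [0.2, -0.7, -0.2]
gripper_width: -0.002
grasp_force: 0.0
```

Call:
shift_gripper(
  motion=[
    [0, -0.01, -0.055, 0, 0, 0, 0],
    [0, -0.01, -0.055, 0, 0, 0, 0],
    [0, -0.01, -0.055, 0, 0, 0, 0],
    [0, 0, 0, 0, 0, 0, 0],
  ],
)

```text
time: 16.12
tool_pos: [0.4079, -0.4879, 0.3048]
tool_rot: [0.0, 0.055, 0.998, -0.001]
contact_force: [-0.2, 0.3, -1.5]
gripper_width: -0.001
grasp_force: 0.0
```

```bash
python3 - <<'E'
from h import *
a=manip.grab_frame("scene")[:,:,::-1][90:390,150:500];b=manip.grab_frame("top")[:,:,::-1][150:350,170:520]
cv2.imwrite("pics/p8.png",np.hstack([cv2.resize(a,(400,343),interpolation=2),cv2.resize(b,(400,343),interpolation=2)]))
E
```

```text
(no output)
```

View pics/p8.png

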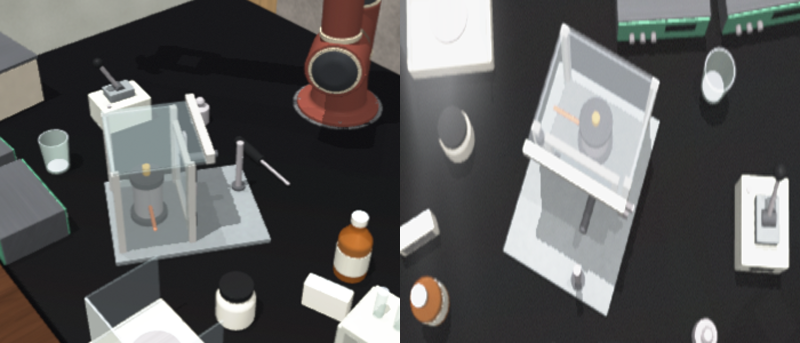

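The gate is shut with the bar down (stub at (585,220)). The lever is over to the far side (ball at (98,63) in the scene half), and the bottle, beaker, jar and block are still standing where they were.

```bash
python3 -c "
from plant import manip
print(manip.job_done())"
```

```text
the job is handed in; nothing more can be done
None
```

The job is handed in at about 16 s of robot time: the final pictures show the gate shut with the latch bar down in the catch, the isolator lever then pushed to its far stop, and the bottle, beaker, jar and display block standing where they were; the judge's result was not shown.

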